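# Tip the last furniture foot plate-up

## Robot

A 6-joint arm with a two-finger parallel gripper is mounted at the origin on a cart in front of the work surface, level with it; the furniture and walls round the work are solid. World frame = base frame: x ahead of the robot, y to its left, z up, the work surface at z = 0. Lengths are in m, angles in rad, forces in N, time in s.
With the tool pointing down it reaches from about 0.35 to 0.775 m from the base axis. Payload 5.5 kg.
Tool frame: the origin (TCP) lies at the very end of the fingers, on their centre line; the grasp point (between the pads) lies behind it (env.hold_point_z is the z of the grasp point in the tool frame, in m); z points along the fingers, y is the line along which they close (so a half turn about z gives the same grasp; the last joint's range is limited). The gripper opens to 85 mm and grips with 20 to 120 N. Pads are 22 mm wide; open, the fingers measure 114 mm over their backs; the gripper's body (76 mm by 85 mm) begins 54 mm behind the grasp point. The pads swing forward as they close: fully open they stand 13 mm farther back than shut.
Start: joints at [1.179, 0.313, 0.046, 1.304, 0, 1.431], TCP at [0.143, 0.557, 0.231] pointing down, gripper open.
Joint ranges: [-2.76, 2.76], [-0.86, 1.69], [-1.03, 1.26], [-2.2, 2.34], [-1.47, 1.5], [-3.14, 3.14]. Speed limits (rad/s): [2.57, 2.57, 3.14, 3.14, 3.14, 3.14].

## Interface

Orientations are given as a unit quaternion [w, x, y, z].
In Python, from workcell import env gives the robot as it stands.
- The arm moves only by the tool arm_command, never from a script. Its argument "rows" is a list of rows, each an object with "delta_pos": the shift along the tool's x, y, z scaled (see below), a list of three; "rot": the turn, a rotation vector about the tool's x, y, z scaled (see below), a list of three; "fingers": the closure, from 0 (fully open) to 1 (shut). A call has 1 to 20 rows; each row shifts and turns the commanded pose from where the row before left it, along the tool's axes as they then stand; what a row does not reach is not made up. The controller multiplies each number of a shift by 0.02 m and each number of a turn by 360 degrees. A row lasts 1/10 s, in which the tool goes at most 50 mm and 8.59 degrees, less where a joint would pass 70% of its speed; a pose out of reach is approached as far as the arm can. A call with a number of a shift or a turn outside -1 to 1 is refused whole. A call with a gripper value outside its range is refused whole. The fingers move at their own pace and stop on an object; "squeeze" is the grip in N (left out, the last holds). Time passes only in rows, so rows that do not move let the fingers close. It gives the time, the measured TCP pose, the force and the opening at its end, in the units of the state.
- env.get_state(): the state, without advancing time (a new reading comes with each control period).
- env.read_camera(name): name is "scene" or "top" or "wrist"; returns (picture, depth): 480x640x3 uint8, blue, green, red; 480x640 float32, m along the optical axis (not along the pixel's ray), 0 where there is no reading.
- env.get_calibration(name): a dict with "mtx" (3x3 intrinsics, pixels), "distortion" ([k1, k2, p1, p2, k3] as OpenCV has them; the pictures are not rectified), "R" (3x3) and "t" (3): a world point X has camera coordinates R X + t. Camera axes: x right, y down, z forward; pixel columns grow to the right and rows downward; lengths in m; the calibration is good to about 2 mm. A picture is of the moment at which its call begins: read the wrist's pose just before it. get_calibration takes no time and is no camera call; for the wrist camera it gives the pose at the moment of the call.
- env.hand_in(): hands the job in, once; it reports no verdict.
The state is a dict: "clock": time; "joint_pos": joint angles; "qvel": joint speeds; "tau": joint torques, N m; "tcp_pos": TCP position; "orientation": TCP orientation; "wrist_force": force on the tool from outside, world axes, zero at the start; "ft_torque": the same for the moment, N m; "finger_gap": finger opening in m.
Only numpy, scipy, OpenCV 4.12 (cv2) and the standard library are available. Lean on these libraries where they do the work, as an engineer would, in place of code of your own. Each camera call takes 0.05 s, during which the arm holds its last target. There are 200 camera calls.

## Task

Three wooden furniture feet are on the black rubber mat, each with a steel mounting plate on one broad face; two already lie with their plate up. Tip the third one, which stands on end with its plate facing sideways, a quarter turn over its bottom edge so that its plate faces up too, and leave it lying flat on the mat. Do not pick it up off the mat, and leave the other two feet where they are.

Things in the scene. Friction and masses are not known exactly. Their poses are not given: they have to be found in the camera images.
- foot_mid (a point): centre of the light wood foot that stands on end: 45 (its x) x 60 (y) x 75 mm tall (z, up), centre 37.5 mm above the mat, 0.2 kg, loose. Its x axis points level out of the steel-plate face (plate flush, 60 x 46 mm), roughly to the robot. Pushed level near the top of that face, against +x, it tips over its far bottom edge without sliding, falls by itself past 31 degrees and lies plate up, 45 mm high
- foot_b_mid (a point): wooden furniture foot, the same block lying down: 75 (its x) x 60 (its y) x 45 mm high, steel plate already on top; this point is its centre, 22.5 mm above the mat. To be left as it is
- foot_c_mid (a point): wooden furniture foot, the same block lying down: 75 (its x) x 60 (its y) x 45 mm high, steel plate already on top; this point is its centre, 22.5 mm above the mat. To be left as it is
- mat: fixed black rubber mat, 260 (x) x 520 (y) mm, 3 mm thick, lying on the table; origin at the centre of its underside, so its top is at its origin's z + 3 mm
Not all that is in view belongs to the job. What is shaped like the part that bears foot_mid but yellow is not meant.

How it is judged:
By the outcome, as a careful person would: the job done as asked, in the order asked, and still so for the second after the job is handed in, with the robot touching nothing.
It also fails if it takes over 29 s, if anything falls off the work surface, if the arm or the gripper's body presses on something with over 40 N, if the wrist force passes 120 N, or if a joint passes its speed limit or range.

## Working session

There is one attempt and no reset: what is moved stays moved. The work goes in short steps, Python scripts to look and compute and a tool call to move; the robot and the scene stay as the last step left them, time stands still between calls to the robot, and variables do not carry over. Pictures are saved under pics/ and viewed, on a budget of 10 in all, crops included, one or two more only if the job needs it, and the job is handed in when it is done.

Besides the shell and the picture viewer there is one more tool, called after ">>>" as name(argument=value, ...), one argument or row to a line, values as JSON. arm_command: Moves the arm, as the interface text tells. Shifts and turns lie within -1 to 1; 1 stands for 0.02 m of shift or 360 degrees of turn. Its arguments: {"type":"object","properties":{"rows":{"type":"array","items":{"type":"object","properties":{"delta_pos":{"type":"array","items":{"type":"number","minimum":-1,"maximum":1}},"rot":{"type":"array","items":{"type":"number","minimum":-1,"maximum":1}},"fingers":{"type":"number"}}}},"squeeze":{"type":"number"}},"required":["rows"]}

```bash
ls; mkdir -p pics; python3 - <<'E'
from workcell import env
import cv2,numpy as np
s=env.get_state();print({k:np.round(v,3) for k,v in s.items()},env.hold_point_z)
ims=[]
for n in("scene","top"):
    p,d=env.read_camera(n);c=env.get_calibration(n);np.savez(f"{n}.npz",p=p,d=d,**{k:np.array(v) for k,v in c.items()})
    cv2.imwrite(f"pics/{n}.png",p)
E
```

```text
pics
{'clock': np.float64(0.0), 'joint_pos': array([1.179, 0.314, 0.045, 1.304, 0.   , 1.431]), 'qvel': array([-0.002, -0.   , -0.001,  0.001, -0.003, -0.   ]), 'tau': array([-1.0000e-03, -4.8063e+01,  2.9853e+01,  1.9000e-02, -0.0000e+00,
       -0.0000e+00]), 'tcp_pos': array([0.143, 0.556, 0.23 ]), 'orientation': array([-0.   ,  0.126,  0.992, -0.001]), 'wrist_force': array([-0.208,  0.471, -0.685]), 'ft_torque': array([ 0.014,  0.004, -0.031]), 'finger_gap': np.float64(0.086)} -0.0187
```

View pics/scene.png

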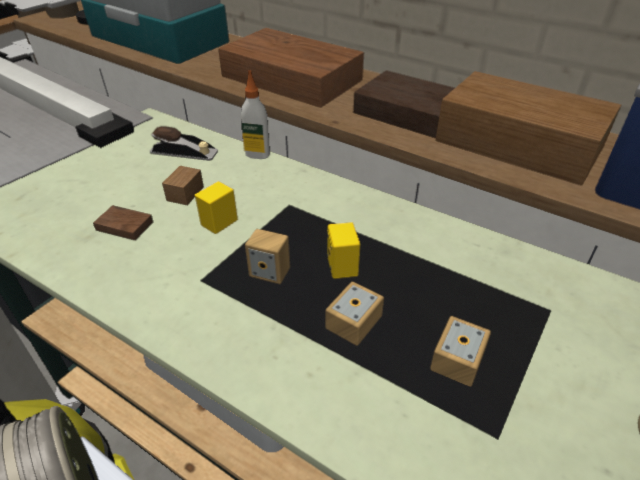

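View pics/top.png

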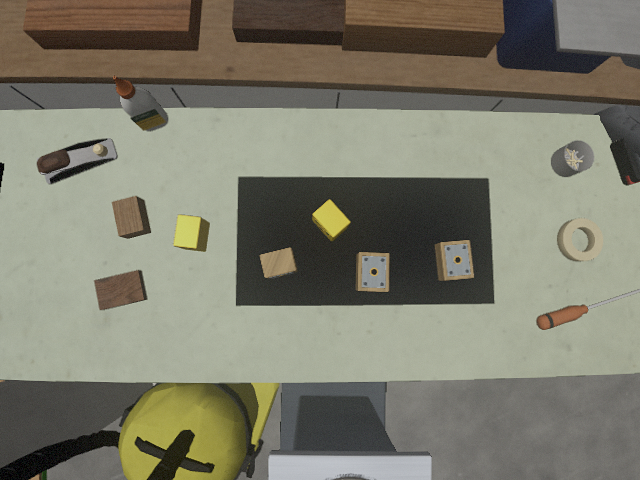

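The scene view shows the standing light foot at about (268,256), plate toward the robot. The two lying feet are at (355,310) and (462,350), with a yellow decoy behind at (343,250). In the top view the foot's top face is at (278,263) and the decoy on the mat at (331,220). Next I measure.

```bash
cat > h.py <<'E'
import numpy as np,cv2
def rays(c,px,z):
    u=cv2.undistortPoints(np.float32(px).reshape(-1,1,2),c['mtx'],c['distortion']).reshape(-1,2)
    d=np.c_[u,np.ones(len(u))]@c['R'];o=-c['R'].T@c['t']
    return o+d*((z-o[2])/d[:,2])[:,None]
def rect(c,m,z):
    cs=max(cv2.findContours(m,0,2)[0],key=cv2.contourArea).reshape(-1,2)
    P=rays(c,cs,z)[:,:2]*1000;return cv2.minAreaRect(P.astype(np.float32)),cs
E
python3 - <<'E'
from h import *
c=dict(np.load('top.npz'));hsv=cv2.cvtColor(c['p'],cv2.COLOR_BGR2HSV);d=c['d']
print('mat depth',d[240,250],'foot',d[263,278],'yel',d[220,331],'yel2',d[231,187])
print('px hsv',hsv[263,278],hsv[220,331],hsv[272,360],hsv[240,260])
vv,uu=np.mgrid[:480,:640]
u=cv2.undistortPoints(np.float32(np.c_[uu.ravel(),vv.ravel()]).reshape(-1,1,2),c['mtx'],c['distortion']).reshape(-1,2)
W=((np.c_[u,np.ones(len(u))]*d.reshape(-1,1)-c['t'])@c['R']).reshape(480,640,3)
mats=(hsv[...,2]<45).astype(np.uint8);mats[:170]=0;mats[310:]=0;mats[:,:230]=0;mats[:,500:]=0
print('mat',rect(c,mats,.003)[0])
for n,(x0,x1,y0,y1),z in(('foot',(252,305,240,285),.078),('yel',(305,355,195,245),.078),('b',(350,395,245,298),.048),('c',(430,480,235,285),.048)):
    m=((W[...,2]>z-.012)&(W[...,2]<z+.03)).astype(np.uint8);k=np.zeros_like(m);k[y0:y1,x0:x1]=1
    r,cs=rect(c,m*k,z);print(n,np.round(r[0],1),np.round(r[1],1),round(r[2],1),'z',np.median(W[...,2][(m*k)>0]))
    print(np.round(cv2.boxPoints(r)).tolist())
E
```

```text
mat depth 0.8942933 foot 0.8167124 yel 0.8288169 yel2 0.8195561
px hsv [ 19  84 160] [ 28 144 205] [ 19  91 154] [30 16 47]
mat ((556.8171997070312, -33.18043518066406), (153.18072509765625, 405.8912658691406), 10.473214149475098)
foot [518.  147.5] [46.2 60.1] 15.7 z 0.0786441833092484
[[488.0, 170.0], [504.0, 112.0], [548.0, 125.0], [532.0, 183.0]]
yel [602.7  52.6] [60.3 46.9] 43.5 z 0.07875296793347075
[[565.0, 49.0], [597.0, 15.0], [641.0, 56.0], [608.0, 90.0]]
b [507.3 -32.1] [74.2 61.5] 0.9 z 0.04932443871210461
[[470.0, -2.0], [471.0, -63.0], [545.0, -62.0], [544.0, -1.0]]
c [ 533.3 -192.7] [75.4 62.3] 6.6 z 0.04935121506004091
[[492.0, -166.0], [499.0, -228.0], [574.0, -219.0], [567.0, -157.0]]
```

>>> arm_command(
  rows=[
    {"rot": [0,0,-0.021],"delta_pos": [0,0,0],"fingers": 1},
    {"rot": [0,0,-0.021],"delta_pos": [0,0,0],"fingers": 1},
    {"rot": [0,0,-0.021],"delta_pos": [0,0,0],"fingers": 1},
    {"rot": [0,0,-0.021],"delta_pos": [0,0,0],"fingers": 1},
    {"rot": [0,0,0],"delta_pos": [-0.35,-1,0],"fingers": 1},
    {"rot": [0,0,0],"delta_pos": [-0.35,-1,0],"fingers": 1},
    {"rot": [0,0,0],"delta_pos": [-0.35,-1,0],"fingers": 1},
    {"rot": [0,0,0],"delta_pos": [-0.35,-1,0],"fingers": 1},
    {"rot": [0,0,0],"delta_pos": [-0.35,-1,0],"fingers": 1},
    {"rot": [0,0,0],"delta_pos": [-0.35,-1,0],"fingers": 1},
    {"rot": [0,0,0],"delta_pos": [-0.35,-1,0],"fingers": 1},
    {"rot": [0,0,0],"delta_pos": [-0.35,-1,0],"fingers": 1},
    {"rot": [0,0,0],"delta_pos": [-0.35,-1,0],"fingers": 1},
    {"rot": [0,0,0],"delta_pos": [-0.35,-1,0],"fingers": 1},
    {"rot": [0,0,0],"delta_pos": [-0.35,-1,0],"fingers": 1},
    {"rot": [0,0,0],"delta_pos": [-0.35,-1,0],"fingers": 1},
    {"rot": [0,0,0],"delta_pos": [-0.35,-1,0],"fingers": 1},
    {"rot": [0,0,0],"delta_pos": [-0.35,-1,0],"fingers": 1},
    {"rot": [0,0,0],"delta_pos": [-0.35,-1,0],"fingers": 1},
    {"rot": [0,0,0],"delta_pos": [-0.35,-1,0],"fingers": 1},
  ],
)

```text
clock: 2.1
tcp_pos: [0.3384, 0.2786, 0.231]
orientation: [-0.0, -0.138, 0.99, -0.0]
wrist_force: [0.2, 0.5, 0.2]
finger_gap: 0.0003
```

>>> arm_command(
  rows=[
    {"delta_pos": [-0.35,-0.97,0.4],"rot": [0,0,0],"fingers": 1},
    {"delta_pos": [-0.35,-0.97,0.4],"rot": [0,0,0],"fingers": 1},
    {"delta_pos": [-0.35,-0.97,0.4],"rot": [0,0,0],"fingers": 1},
    {"delta_pos": [-0.35,-0.97,0.4],"rot": [0,0,0],"fingers": 1},
    {"delta_pos": [-0.35,-0.97,0.4],"rot": [0,0,0],"fingers": 1},
    {"delta_pos": [-0.35,-0.97,0.4],"rot": [0,0,0],"fingers": 1},
    {"delta_pos": [-0.35,-0.97,0.4],"rot": [0,0,0],"fingers": 1},
    {"delta_pos": [-0.35,-0.97,0.4],"rot": [0,0,0],"fingers": 1},
    {"delta_pos": [-0.35,-0.97,0.4],"rot": [0,0,0],"fingers": 1},
    {"delta_pos": [0,0,0.8],"rot": [0,0,0],"fingers": 1},
    {"delta_pos": [0,0,0.8],"rot": [0,0,0],"fingers": 1},
    {"delta_pos": [0,0,0.8],"rot": [0,0,0],"fingers": 1},
    {"delta_pos": [0,0,0.8],"rot": [0,0,0],"fingers": 1},
    {"delta_pos": [0,0,0.8],"rot": [0,0,0],"fingers": 1},
    {"delta_pos": [0,0,0.75],"rot": [0,0,0],"fingers": 1},
    {"delta_pos": [0,0,0],"rot": [0,0,0],"fingers": 1},
  ],
)

```text
clock: 3.7
tcp_pos: [0.4443, 0.1285, 0.0623]
orientation: [-0.002, -0.138, 0.99, 0.0]
wrist_force: [0.1, -0.4, 0.7]
finger_gap: -0.0001
```

```bash
python3 - <<'E'
from workcell import env
import numpy as np
s=env.get_state();p=s['tcp_pos'];u=np.array([.963,.271]);e=(np.array([.518,.1475])-p[:2])
print(p.round(4),s['joint_pos'].round(2),'centre ahead',e@u,'left',e@[-.271,.963],s['clock'],s['orientation'].round(3))
E
```

```text
[0.4443 0.1285 0.0623] [ 0.11  0.23 -0.51  0.84  0.   -0.17] centre ahead 0.07609745886374633 left -0.001622700599671114 3.7 [-0.002 -0.138  0.99   0.   ]
```

>>> arm_command(
  rows=[
    {"delta_pos": [-0.6,-0.08,0],"rot": [0,0,0],"fingers": 1},
    {"delta_pos": [-0.6,0,0],"rot": [0,0,0],"fingers": 1},
    {"delta_pos": [-0.5,0,0],"rot": [0,0,0],"fingers": 1},
    {"delta_pos": [-0.2,0,0],"rot": [0,0,0],"fingers": 1},
    {"delta_pos": [-0.15,0,0],"rot": [0,0,0],"fingers": 1},
    {"delta_pos": [-0.15,0,0],"rot": [0,0,0],"fingers": 1},
    {"delta_pos": [-0.15,0,0],"rot": [0,0,0],"fingers": 1},
    {"delta_pos": [-0.15,0,0],"rot": [0,0,0],"fingers": 1},
    {"delta_pos": [-0.15,0,0],"rot": [0,0,0],"fingers": 1},
  ],
)

```text
clock: 4.6
tcp_pos: [0.4979, 0.1417, 0.0643]
orientation: [0.0, -0.138, 0.99, 0.0]
wrist_force: [-1.3, -0.2, -0.2]
finger_gap: 0.0004
```

```bash
python3 - <<'E'
from workcell import env
import cv2
p,d=env.read_camera("scene");cv2.imwrite("pics/s2.png",cv2.resize(p[180:400,180:500],None,fx=2,fy=2))
E
```

```text
(no output)
```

View pics/s2.png

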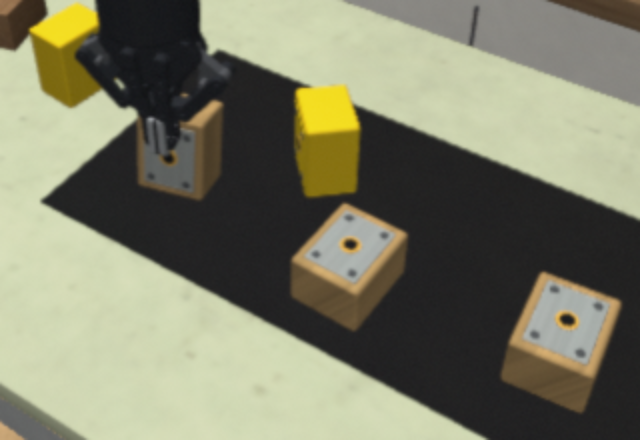

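The fingertips are on the plate at about (165,130) in the crop. The foot has begun to tip, and the force is low (1.3 N), so I keep pushing.

>>> arm_command(
  rows=[
    {"delta_pos": [-0.15,0,0],"rot": [0,0,0],"fingers": 1},
    {"delta_pos": [-0.15,0,0],"rot": [0,0,0],"fingers": 1},
    {"delta_pos": [-0.15,0,0],"rot": [0,0,0],"fingers": 1},
    {"delta_pos": [-0.15,0,0],"rot": [0,0,0],"fingers": 1},
    {"delta_pos": [-0.15,0,0],"rot": [0,0,0],"fingers": 1},
    {"delta_pos": [-0.15,0,0],"rot": [0,0,0],"fingers": 1},
    {"delta_pos": [-0.15,0,0],"rot": [0,0,0],"fingers": 1},
    {"delta_pos": [0,0,0],"rot": [0,0,0],"fingers": 1},
    {"delta_pos": [0,0,0],"rot": [0,0,0],"fingers": 1},
  ],
)

```text
clock: 5.55
tcp_pos: [0.5181, 0.1473, 0.0642]
orientation: [-0.0, -0.138, 0.99, 0.0]
wrist_force: [-0.1, -0.3, -0.1]
finger_gap: 0.0001
```

```bash
python3 - <<'E'
from workcell import env
import cv2
p,d=env.read_camera("scene");cv2.imwrite("pics/s3.png",cv2.resize(p[180:400,180:500],None,fx=2,fy=2))
E
```

```text
(no output)
```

View pics/s3.png

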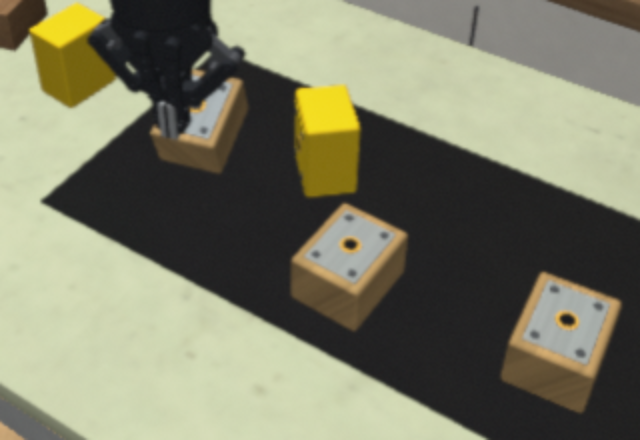

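The foot has fallen plate up, at about (205,120) in the crop. I retract up and back, then check.

>>> arm_command(
  rows=[
    {"delta_pos": [0.4,0,-0.7],"rot": [0,0,0],"fingers": 1},
    {"delta_pos": [0.8,0,-0.8],"rot": [0,0,0],"fingers": 1},
    {"delta_pos": [1,0,-0.8],"rot": [0,0,0],"fingers": 1},
    {"delta_pos": [1,0,-0.8],"rot": [0,0,0],"fingers": 1},
    {"delta_pos": [1,0,-0.8],"rot": [0,0,0],"fingers": 1},
    {"delta_pos": [1,0,-0.8],"rot": [0,0,0],"fingers": 1},
    {"delta_pos": [0,1,-0.5],"rot": [0,0,0],"fingers": 1},
    {"delta_pos": [0,1,0],"rot": [0,0,0],"fingers": 1},
    {"delta_pos": [0,1,0],"rot": [0,0,0],"fingers": 1},
    {"delta_pos": [0,1,0],"rot": [0,0,0],"fingers": 1},
    {"delta_pos": [0,1,0],"rot": [0,0,0],"fingers": 1},
    {"delta_pos": [0,0,0],"rot": [0,0,0],"fingers": 1},
  ],
)

```text
clock: 6.8
tcp_pos: [0.3897, 0.2165, 0.1693]
orientation: [0.0, -0.139, 0.99, 0.0]
wrist_force: [0.2, -0.7, -0.2]
finger_gap: -0.0
```

```bash
python3 - <<'E'
from workcell import env
from h import *
p,d=env.read_camera("top");c=env.get_calibration("top");c={k:np.array(v) for k,v in c.items()}
cv2.imwrite("pics/t4.png",p)
vv,uu=np.mgrid[:480,:640]
u=cv2.undistortPoints(np.float32(np.c_[uu.ravel(),vv.ravel()]).reshape(-1,1,2),c['mtx'],c['distortion']).reshape(-1,2)
W=((np.c_[u,np.ones(len(u))]*d.reshape(-1,1)-c['t'])@c['R']).reshape(480,640,3)
for n,(x0,x1,y0,y1),z in(('foot',(245,305,190,285),.048),('yel',(305,355,195,245),.078),('b',(350,395,245,298),.048),('c',(430,480,235,285),.048)):
    m=((W[...,2]>z-.012)&(W[...,2]<z+.03)).astype(np.uint8);k=np.zeros_like(m);k[y0:y1,x0:x1]=1
    r,cs=rect(c,m*k,z);q=W[...,2][(m*k)>0];print(n,np.round(r[0],1),np.round(r[1],1),round(r[2],1),'z',np.percentile(q,[10,50,90]).round(4))
s=env.get_state();print(s['clock'],s['tcp_pos'])
E
```

```text
foot [579.1 164.3] [75.7 60.2] 15.7 z [0.047  0.0492 0.0512]
yel [602.6  52.6] [60.3 47. ] 43.3 z [0.0763 0.0786 0.0806]
b [507.3 -32.1] [74.2 61.5] 0.9 z [0.047  0.0492 0.0514]
c [ 533.3 -192.5] [75.3 62.8] 6.4 z [0.0467 0.0493 0.0514]
6.85 [0.39007046 0.21561808 0.16910492]
```

View pics/t4.png

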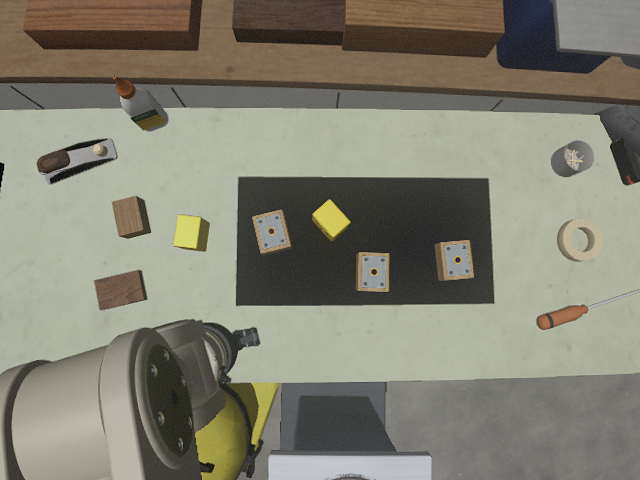

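The top view shows the foot lying plate up at (271,231), on the mat. The arm is clear of it, and everything else is unchanged.

```bash
python3 -c "
from workcell import env
print(env.hand_in())"
```

```text
the job is handed in; nothing more can be done
None
```

The third foot now lies flat on the mat with its plate up, and the job is handed in. I pushed it over its far bottom edge with the closed fingertips near the top of the plate face. It was never gripped or lifted.

- **Tipped foot:** the last top view measured it at (0.579, 0.164), 76 x 60 mm, with its top at about 0.049 m, level within the depth noise. It is about 61 mm forward of where it stood with its yaw unchanged, which is what a tip without sliding should give (60 mm).
- **Other objects:** the other two feet and the yellow block on the mat measured within 0.2 mm of where they started.
- **Limits:** the wrist force was 1.3 N or less at every reading. The clock read about 6.9 s when I handed in, with the arm retracted and touching nothing.

One check failed: my colour-mask measurement of the mat outline was wrong (153 x 406 mm instead of 260 x 520 mm). I did not use it, and confirmed the foot is on the mat from the top picture instead.

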